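# Clear the banding wheel and tap-centre the bowl

## Robot

A 7-joint arm with a two-finger parallel gripper is mounted at the origin on a cart in front of the work surface, level with it; the furniture and walls round the work are solid. World frame = base frame: x ahead of the robot, y to its left, z up, the work surface at z = 0. Lengths are in m, angles in rad, forces in N, time in s.
With the tool pointing down it reaches from about 0.4 to 0.85 m from the base axis. Payload 10.4 kg.
Tool frame: the origin (TCP) lies midway between the tips of the shut fingers; the grasp point (between the pads) lies 19 mm behind it; z points along the fingers, y is the line along which they close (so a half turn about z gives the same grasp; the last joint's range is limited). The gripper opens to 87 mm and grips with 3 to 60 N. Pads are 19 mm wide; open, the fingers measure 117 mm over their backs; the gripper's body (75 mm by 190 mm) begins 51 mm behind the grasp point.
Start: joints at [1.082, 0.332, -0.065, 1.46, 0.022, 1.35, -0.088], TCP at [0.281, -0.558, 0.223] pointing down, gripper open.
Joint ranges: [-2.6, 2.6], [-0.5, 2.12], [-1.47, 1.34], [0.16, 2.42], [-1.27, 4.41], [0.06, 2.06], [-2.6, 2.6]. Speed limits (rad/s): [2.22, 2.22, 2.79, 2.79, 3.14, 3.14, 3.14].

## Interface

Orientations are given as a unit quaternion [x, y, z, w].
In Python, from bench import r gives the robot as it stands.
- The arm moves only by the tool arm_command, never from a script. Its arguments are lists of equal length, an entry for each row: "xyz": the shift along the world's x, y, z in m, a list of three; "rot": the turn, a rotation vector about the world's x, y, z in rad, a list of three. In form: {"xyz": [[tx, ty, tz], ...], "rot": [[ax, ay, az], ...]}. A call has 1 to 20 rows; each row is the pose to reach, as a shift and turn from the pose commanded when the call began; what a row does not reach only later rows make up. A row lasts 1/12 s, in which the tool goes at most 41.7 mm and 7.16 degrees, less where a joint would pass 70% of its speed; a pose out of reach is approached as far as the arm can. A call with a gripper value outside its range is refused whole. "grip" is the opening, from 0 (shut) to 1 (fully open), set as the call begins (left out, the last holds). The fingers move at their own pace and stop on an object; "squeeze" is the grip in N (left out, the last holds). Time passes only in rows, so rows that repeat a pose let the fingers close. It gives the time, the measured TCP pose, the force, the opening and the grip force at its end, in the units of the state.
- r.read_state(): the state, without advancing time (a new reading comes with each control period).
- r.camera(name): name is "side" or "top" or "wrist"; returns the picture (400x640x3 uint8, red, green, blue); there is no depth.
- r.camera_model(name): a dict with "fx", "fy", "cx", "cy" (pixels), "T" (4x4, takes a point from camera to world coordinates). Camera axes: x right, y up, looking along -z (the intrinsics and any distortion apply to the point x, -y, -z); pixel columns grow to the right and rows downward; lengths in m; the calibration is good to about 2 mm. A picture is of the moment at which its call begins: read the wrist's pose just before it. camera_model takes no time and is no camera call; for the wrist camera it gives the pose at the moment of the call.
- r.close_job(): hands the job in; it is judged then, once.
Trained networks look in the newest picture that a camera, given by its name, has taken for a name from the list of things; names that differ only in an ending like _2 or _b are one class to them, and where a whole thing is asked for, a point or a joint stands for the part that bears it (a point fixed in the world has none). Each returns a list of dicts, best first, with "conf" (0 to 1); they miss things now and then, are a little off and sometimes report something else, mostly with a low value. They report only what shows in the picture. A call takes as long as a camera call. They do not tell look-alikes from the thing itself.
- r.look_for(label, camera): "at" ([x, y, z] in m, in the coordinates of the camera as it stood for that picture, good to about 4 mm: the middle of the surface that is visible of it).
- r.spot_point(label, camera): "at" ([x, y, z] in m, in the coordinates of the camera as it stood for that picture, good to about 4 mm: a listed point, or the origin of a listed thing).
The state is a dict: "time": time; "joint_positions": joint angles; "joint_vel": joint speeds; "joint_torque": joint torques, N m; "ee_pos": TCP position; "eef_rot": TCP orientation; "ft_force": force on the tool from outside, world axes, zero at the start; "torque": the same for the moment, N m; "width": finger opening in m; "grip_force": force on a finger pad.
Only numpy, scipy, OpenCV 4.12 (cv2) and the standard library are available. Lean on these libraries where they do the work, as an engineer would, in place of code of your own. Each camera call takes 0.05 s, during which the arm holds its last target. There are 200 camera calls.

## Task

The upside-down bowl on the little banding wheel must be centred for trimming, but a plaster mould is in its way. First lift the mould off the wheel and set it down (do not drop it), upright, on the round wooden bat, wholly on it; then slide the bowl (do not lift or tip it, and push gently, it is unfired) until it sits centred on the wheel's head to about 1 cm, its rim overhanging nowhere. The head spins freely; leave the clay block where it is.

Things in the scene. Friction and masses are not known exactly. Their poses are not given: they have to be found in the camera images.
- wheel_centre (a point): Centre of the top face of the banding wheel's head: a flat aluminium disc 160 mm in diameter and 10 mm thick, its top 70 mm above the table, on a fixed dark foot. The head turns freely without limit about the vertical axis through this point (hardly any friction; it does not slide). This point's own x and y axes turn with the head.
- bowl: Beige thrown bowl, 0.2 kg, lying upside down (rim down) on the head, off centre so that its rim overhangs the head's edge. Rim 124 mm in outer diameter, 45 mm high; outside wall slopes in to the foot, 78 mm in diameter, which is on top. Origin: centre of the foot's face, on the bowl's axis, 45 mm above the head; its z axis points down as the bowl lies.
- mould: White plaster sprig mould, a rectangular block 52 mm (its x) by 70 mm (its y) by 30 mm high (its z, up), 0.16 kg, with a shallow round recess in its top. Lies flat on the head opposite the bowl, its 70 mm length about radial and overhanging the edge a little. Origin: centre of its underside.
- bat: Round plywood bat lying on the table to the left or right of the wheel, 240 mm in diameter, 12 mm thick; it does not slide. Origin: centre of its underside; z up.
- clay_block: Grey-brown cut block of clay, 73 x 104 x 64 mm high, on the table on the other side from the bat; not to be moved. Origin: centre of its underside.
There are look-alikes about, which are no part of the job. What is shaped like the bowl but pink is not meant.

How it is judged:
By the outcome, as a careful person would: the job done as asked, in the order asked, and still so for the second after the job is handed in, with the robot touching nothing.
It also fails if it takes over 51 s, if anything falls off the work surface, if the arm or the gripper's body presses on something with over 40 N, if the wrist force passes 120 N, or if a joint passes its speed limit or range.

## Working session

There is one attempt and no reset: what is moved stays moved. The work goes in short steps, Python scripts to look and compute and a tool call to move; the robot and the scene stay as the last step left them, time stands still between calls to the robot, and variables do not carry over. Pictures are saved under pics/ and viewed, at most 10 in all, crops included, and the job is handed in when it is done.

Besides the shell and the picture viewer there is one more tool, called after "Emit:" as name(argument=value, ...) on one line, values as JSON. arm_command: Moves the arm, as the interface text tells. Its arguments: {"type":"object","properties":{"xyz":{"type":"array"},"rot":{"type":"array"},"grip":{"type":"number"},"squeeze":{"type":"number"}},"required":["xyz","rot"]}

```bash
mkdir -p pics
cat > h.py <<'E'
import numpy as np, cv2
from bench import r
def snap(cam,name=None):
    T=r.camera_model(cam); im=r.camera(cam)
    if name: cv2.imwrite(f'pics/{name}.png',cv2.cvtColor(im,cv2.COLOR_RGB2BGR))
    return im,T
def w(m,p): return (np.array(m['T'])@np.r_[p,1])[:3]
def pix(m,p):
    c=np.linalg.inv(np.array(m['T']))@np.r_[p,1]
    return m['cx']+m['fx']*c[0]/-c[2], m['cy']+m['fy']*-c[1]/-c[2]
def ray(m,u,v,z):
    T=np.array(m['T']); d=T[:3,:3]@np.array([(u-m['cx'])/m['fx'],-(v-m['cy'])/m['fy'],-1]); o=T[:3,3]
    return o+d*(z-o[2])/d[2]
E
python3 - <<'E'
from h import *
np.set_printoptions(precision=4,suppress=True)
for c in ['top','side']:
    im,m=snap(c,c+'0'); print(c,{k:m[k] for k in m if k!='T'}); print(np.array(m['T']))
    for l in ['wheel_centre','bowl','mould','bat','clay_block']:
        print(l,[(round(d['conf'],2),w(m,d['at'])) for d in r.spot_point(l,c)])
s=r.read_state();print(s['time'],s['ee_pos'],s['eef_rot'],s['width'])
E
```

```text
top {'fx': 429.5009728314226, 'fy': 429.5009728314226, 'cx': 317.823803859368, 'cy': 192.48205497618306}
[[-0.0155  0.9917 -0.1274  0.3668]
 [-0.9997 -0.0177 -0.0155 -0.0857]
 [-0.0176  0.1271  0.9917  1.3914]
 [ 0.      0.      0.      1.    ]]
wheel_centre []
bowl [(0.95, array([ 0.6022, -0.0747,  0.1172])), (0.89, array([ 0.5881, -0.5064,  0.0451])), (0.49, array([ 0.5711, -0.0555,  0.0688]))]
mould [(0.65, array([ 0.5154, -0.0264,  0.0707])), (0.39, array([ 0.6003, -0.0751,  0.1186]))]
bat [(0.92, array([ 0.4323,  0.36  , -0.0016]))]
clay_block [(0.6, array([ 0.47  , -0.3564,  0.0025]))]
side {'fx': 458.77069602944704, 'fy': 458.77069602944704, 'cx': 324.2158248546452, 'cy': 197.989106797379}
[[-0.9498  0.1321 -0.2835  0.1423]
 [-0.3128 -0.401   0.861   1.1598]
 [ 0.0001  0.9065  0.4223  0.6794]
 [ 0.      0.      0.      1.    ]]
wheel_centre [(0.6, array([ 0.5767, -0.0574,  0.0701]))]
bowl [(0.93, array([ 0.5827, -0.5011,  0.0448])), (0.68, array([ 0.6013, -0.0704,  0.113 ]))]
mould [(0.74, array([ 0.5161, -0.0288,  0.0721])), (0.33, array([ 0.4334,  0.3598, -0.0021]))]
bat [(0.84, array([ 0.4328,  0.3591, -0.0013])), (0.2, array([ 0.5755, -0.0558,  0.0694]))]
clay_block [(0.85, array([ 0.4711, -0.3571,  0.0007])), (0.67, array([ 0.576 , -0.0566,  0.0697]))]
0.6 [ 0.2808 -0.5584  0.2226] [0.973  0.2308 0.     0.    ] 0.08689970220690714
```

View pics/top0.png

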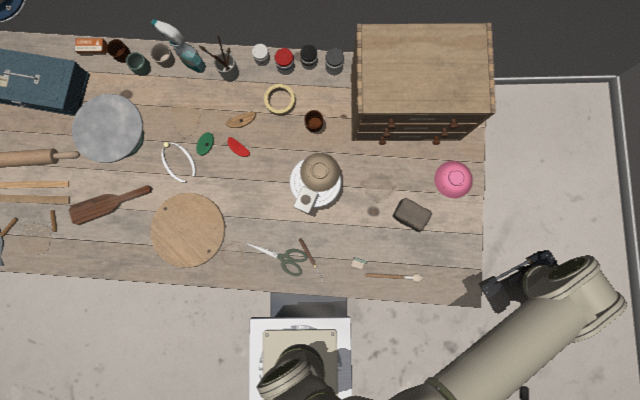

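View pics/side0.png

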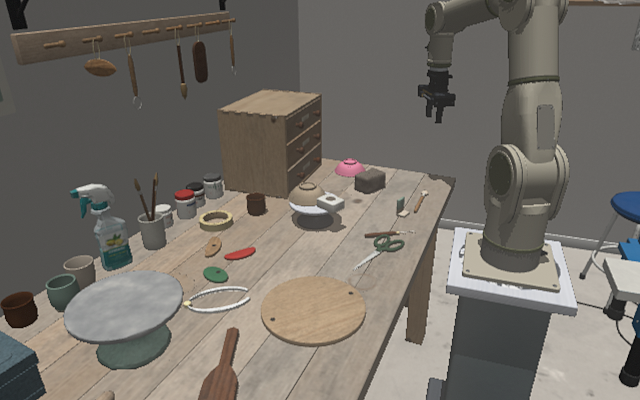

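The top view shows the bowl at px (320,172), the mould at (306,201), the bat at (188,230) and the clay block at (412,214). The side view agrees, and the wheel is clear of the cabinet. The wheel centre is about (0.574,-0.057), the bowl (0.602,-0.073) and the mould (0.516,-0.028). I'm going above the mould now, with the yaw set to close across its 52 mm side.

Emit:
arm_command(xyz=[[0.235,0.53,0.06],[0.235,0.53,0.06],[0.235,0.53,0.06],[0.235,0.53,0.06],[0.235,0.53,0.06],[0.235,0.53,0.06],[0.235,0.53,0.06],[0.235,0.53,0.06],[0.235,0.53,0.06],[0.235,0.53,0.06],[0.235,0.53,0.06],[0.235,0.53,0.06],[0.235,0.53,0.06],[0.235,0.53,0.06],[0.235,0.53,0.06],[0.235,0.53,0.06],[0.235,0.53,0.06],[0.235,0.53,0.06],[0.235,0.53,0.06],[0.235,0.53,0.06]], rot=[[0,0,2.2],[0,0,2.2],[0,0,2.2],[0,0,2.2],[0,0,2.2],[0,0,2.2],[0,0,2.2],[0,0,2.2],[0,0,2.2],[0,0,2.2],[0,0,2.2],[0,0,2.2],[0,0,2.2],[0,0,2.2],[0,0,2.2],[0,0,2.2],[0,0,2.2],[0,0,2.2],[0,0,2.2],[0,0,2.2]], grip=1)

```text
time: 2.27
ee_pos: [0.5157, -0.0285, 0.2826]
eef_rot: [0.237, 0.972, 0.0, 0.0]
ft_force: [-1.0, -0.3, -0.3]
width: 0.087
grip_force: 0.0
```

Run:
```python
from h import *
np.set_printoptions(precision=4,suppress=True)
s=r.read_state();print(s['time'],s['ee_pos'],s['eef_rot'],s['joint_positions'])
im,m=snap('wrist','w1')
for l in ['wheel_centre','bowl','mould']:
    print(l,[(round(d['conf'],2),w(m,d['at'])) for d in r.spot_point(l,'wrist')])
```

```text
2.2667 [ 0.5157 -0.0285  0.2826] [0.237  0.9715 0.     0.0001] [ 0.5836  0.1133 -0.6624  1.6203  0.0703  1.4319  1.0068]
wheel_centre []
bowl [(0.79, array([ 0.6044, -0.0673,  0.1132]))]
mould [(0.58, array([ 0.5177, -0.0294,  0.0712]))]
```

View pics/w1.png

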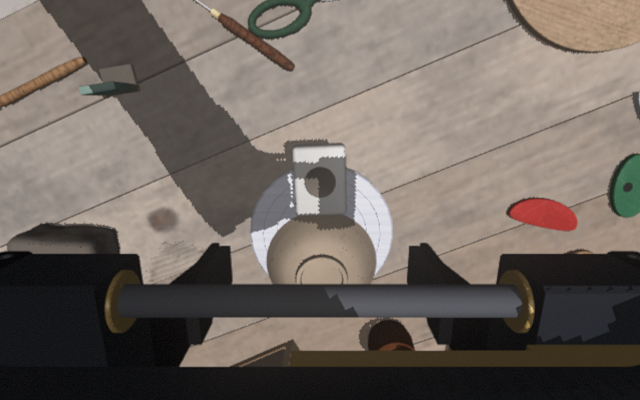

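The wrist view shows the mould's top face spanning about px (294,145) to (347,213), nearly aligned with the tool. The bowl is below it at (321,255), and the disc's edges are near columns 251 and 393.

Run:
```python
from h import *
np.set_printoptions(precision=4,suppress=True)
m=r.camera_model('wrist'); s=r.read_state()
c=[ray(m,*p,.1) for p in [(293,145),(345,144),(347,213),(294,214)]]
for p in c: print(p)
print('mean',np.mean(c,0),'wid',np.linalg.norm(c[1]-c[0]),np.linalg.norm(c[2]-c[1]))
d=(c[1]-c[0]);print('short side angle',np.degrees(np.arctan2(d[1],d[0])))
from scipy.spatial.transform import Rotation as R
y=R.from_quat(s['eef_rot']).as_matrix()[:,1];print('tool y angle',np.degrees(np.arctan2(y[1],y[0])))
# disc: fit circle of known radius: annotate edge ray projections
E=[ray(m,u,v,.07)[:2] for u,v in [(251,228),(393,228),(270,180),(375,183),(262,268),(385,262)]]
from scipy.optimize import least_squares
f=least_squares(lambda q:[np.hypot(*(e-q))-.08 for e in E],[.574,-.057]);print(f.x,f.fun)
for p in [(.574,-.057,.07),(.516,-.027,.1)]: print(pix(m,p))
```

```text
[ 0.4698 -0.032   0.1   ]
[0.4918 0.0125 0.1   ]
[ 0.5544 -0.0162  0.1   ]
[ 0.5308 -0.064   0.1   ]
mean [ 0.5117 -0.0249  0.1   ] wid 0.04962846163408095 0.06886893352657118
short side angle 63.681873579401106
tool y angle 62.63715218640787
[ 0.571  -0.0532] [-0.0016 -0.0008  0.0011 -0.      0.0007  0.0006]
(np.float64(319.8549059651765), np.float64(236.192813279619))
(np.float64(319.88574351245), np.float64(184.6686955078388))
```

Emit:
arm_command(xyz=[[-0.003,0.002,-0.035],[-0.003,0.002,-0.07],[-0.003,0.002,-0.105],[-0.003,0.002,-0.14],[-0.003,0.002,-0.165],[-0.003,0.002,-0.185],[-0.003,0.002,-0.197],[-0.003,0.002,-0.204],[-0.003,0.002,-0.204],[-0.003,0.002,-0.204]], rot=[[0,0,0.015],[0,0,0.015],[0,0,0.015],[0,0,0.015],[0,0,0.015],[0,0,0.015],[0,0,0.015],[0,0,0.015],[0,0,0.015],[0,0,0.015]])

```text
time: 3.3
ee_pos: [0.5133, -0.0264, 0.0794]
eef_rot: [0.229, 0.974, 0.0, 0.0]
ft_force: [0.3, -1.4, -0.4]
width: 0.0872
grip_force: 0.0
```

Emit:
arm_command(xyz=[[0,0,0],[0,0,0],[0,0,0],[0,0,0],[0,0,0],[0,0,0],[0,0,0],[0,0,0],[0,0,0],[0,0,0]], rot=[[0,0,0],[0,0,0],[0,0,0],[0,0,0],[0,0,0],[0,0,0],[0,0,0],[0,0,0],[0,0,0],[0,0,0]], grip=0.45, squeeze=20)

```text
time: 4.13
ee_pos: [0.5128, -0.0265, 0.0787]
eef_rot: [0.228, 0.974, 0.0, 0.0]
ft_force: [-0.5, 0.2, 2.9]
width: 0.052
grip_force: 20.0
```

Emit:
arm_command(xyz=[[0,0,0.01],[0,0,0.03],[0,0,0.055],[0,0,0.08],[0,0,0.1],[0,0,0.1],[-0.006,0.028,0.1],[-0.012,0.058,0.1],[-0.018,0.09,0.1],[-0.025,0.12,0.1],[-0.031,0.15,0.1],[-0.037,0.18,0.1],[-0.043,0.21,0.1],[-0.05,0.24,0.1],[-0.056,0.27,0.1],[-0.062,0.3,0.1],[-0.068,0.33,0.1],[-0.075,0.36,0.1],[-0.08,0.385,0.1],[-0.08,0.385,0.1]], rot=[[0,0,0],[0,0,0],[0,0,0],[0,0,0],[0,0,0],[0,0,0],[0,0,0],[0,0,0],[0,0,0],[0,0,0],[0,0,0],[0,0,0],[0,0,0],[0,0,0],[0,0,0],[0,0,0],[0,0,0],[0,0,0],[0,0,0],[0,0,0]])

```text
time: 5.8
ee_pos: [0.4294, 0.3639, 0.1786]
eef_rot: [0.225, 0.974, 0.001, -0.001]
ft_force: [-1.2, 0.7, -0.5]
width: 0.0518
grip_force: 20.0
```

Emit:
arm_command(xyz=[[0,0,-0.03],[0,0,-0.06],[0,0,-0.09],[0,0,-0.115],[0,0,-0.13],[0,0,-0.14],[0,0,-0.148],[0,0,-0.153],[0,0,-0.155],[0,0,-0.155]], rot=[[0,0,0],[0,0,0],[0,0,0],[0,0,0],[0,0,0],[0,0,0],[0,0,0],[0,0,0],[0,0,0],[0,0,0]])

```text
time: 6.63
ee_pos: [0.433, 0.3587, 0.0239]
eef_rot: [0.228, 0.974, 0.0, 0.0]
ft_force: [-0.1, -0.1, -0.8]
width: 0.052
grip_force: 20.0
```

Emit:
arm_command(xyz=[[0,0,-0.001],[0,0,-0.002],[0,0,-0.003],[0,0,-0.003],[0,0,-0.003]], rot=[[0,0,0],[0,0,0],[0,0,0],[0,0,0],[0,0,0]])

```text
time: 7.05
ee_pos: [0.4331, 0.3588, 0.0212]
eef_rot: [0.228, 0.974, 0.0, 0.0]
ft_force: [0.4, -1.1, 4.5]
width: 0.0523
grip_force: 20.0
```

Run:
```python
from h import *
a,ma=snap('side','s1'); b=r.camera('top')
i=cv2.resize(a[250:350,240:390],(600,400)); cv2.imwrite('pics/s1c.png',i[:,:,::-1])
```

```text
(no output)
```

View pics/s1c.png

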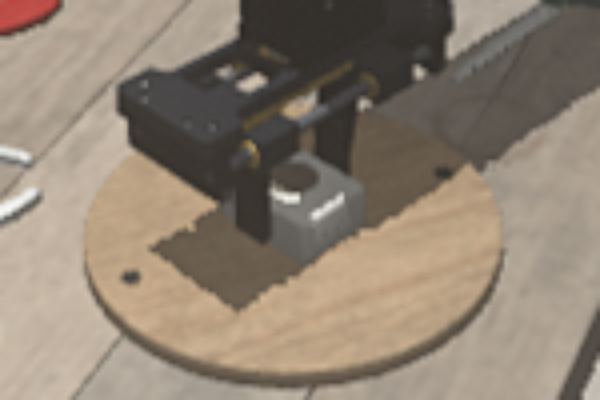

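The mould stands upright in the middle of the bat (crop about (320,215)), and the force reading rose 5 N, so it is resting on the bat. I'm releasing it and going up.

Emit:
arm_command(xyz=[[0,0,0],[0,0,0],[0,0,0],[0,0,0],[0,0,0],[0,0,0],[0,0,0],[0,0,0]], rot=[[0,0,0],[0,0,0],[0,0,0],[0,0,0],[0,0,0],[0,0,0],[0,0,0],[0,0,0]], grip=1)

```text
time: 7.82
ee_pos: [0.4327, 0.3586, 0.0205]
eef_rot: [0.228, 0.974, 0.0, -0.0]
ft_force: [0.3, 0.2, -0.0]
width: 0.086
grip_force: 0.0
```

Emit:
arm_command(xyz=[[0,0,0.01],[0,0,0.03],[0,0,0.06],[0,0,0.1],[0,0,0.14],[0,0,0.18],[0,0,0.22],[0.02,-0.035,0.25],[0.036,-0.071,0.26],[0.05,-0.1,0.26],[0.068,-0.136,0.26],[0.085,-0.17,0.26],[0.1,-0.2,0.26],[0.117,-0.235,0.26],[0.117,-0.275,0.26],[0.117,-0.315,0.26],[0.117,-0.35,0.26],[0.117,-0.38,0.26],[0.117,-0.38,0.26],[0.117,-0.38,0.26]], rot=[[0,0,0],[0,0,0],[0,0,0],[0,0,0],[0,0,0],[0,0,0],[0,0,0],[0,0,0],[0,0,0],[0,0,0],[0,0,0],[0,0,0],[0,0,0],[0,0,0],[0,0,0],[0,0,0],[0,0,0],[0,0,0],[0,0,0],[0,0,0]])

```text
time: 9.48
ee_pos: [0.5496, -0.0232, 0.2811]
eef_rot: [0.23, 0.973, -0.0, 0.0]
ft_force: [0.0, 1.7, -0.7]
width: 0.0869
grip_force: 0.0
```

Run:
```python
from h import *
np.set_printoptions(precision=4,suppress=True)
for c in ['wrist','top','side']:
    im,m=snap(c,c+'2')
    for l in ['wheel_centre','bowl','mould']:
        print(c,l,[(round(d['conf'],2),w(m,d['at'])) for d in r.spot_point(l,c)])
s=r.read_state();print(s['time'],s['ee_pos'])
```

```text
wrist wheel_centre []
wrist bowl [(0.93, array([ 0.6036, -0.0691,  0.1128]))]
wrist mould []
top wheel_centre []
top bowl [(0.85, array([ 0.6034, -0.0749,  0.1193])), (0.66, array([ 0.5885, -0.5039,  0.0425]))]
top mould [(0.93, array([0.4343, 0.3584, 0.0121]))]
side wheel_centre [(0.69, array([ 0.5748, -0.0548,  0.0698]))]
side bowl [(0.85, array([ 0.597 , -0.0752,  0.111 ])), (0.82, array([ 0.5833, -0.5001,  0.0447]))]
side mould [(0.87, array([0.4382, 0.3575, 0.0131]))]
10.0833 [ 0.5497 -0.0212  0.2806]
```

View pics/wrist2.png

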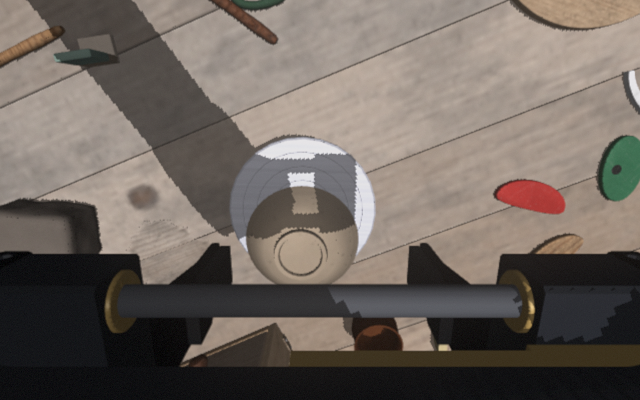

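The view from above the wheel shows the disc edge at left px 231, right 376 and top 136. The bowl rim runs from columns 246 to 358, and the foot is centred at (301,253).

```bash
cat >> h.py <<'E'
from scipy.optimize import least_squares
def edges(im,m,c,R,z,angs,band=.008):
    """radial strongest gradient near circle; robust fit of centre"""
    g=cv2.GaussianBlur(im,(0,0),1).astype(float); c=np.array(c,float)
    for it in range(3):
        P=[]
        for a in angs:
            rr=np.arange(R-band,R+band,.0005)
            uv=np.array([pix(m,(c[0]+q*np.cos(a),c[1]+q*np.sin(a),z)) for q in rr],np.float32)
            if uv[:,0].min()<2 or uv[:,0].max()>637 or uv[:,1].min()<2 or uv[:,1].max()>397: continue
            s=cv2.remap(g.astype(np.float32),uv[:,0][None],uv[:,1][None],cv2.INTER_LINEAR)[0]
            d=np.linalg.norm(np.gradient(s,axis=0),axis=1); k=d.argmax()
            P.append(c+rr[k]*np.array([np.cos(a),np.sin(a)]))
        P=np.array(P)
        f=least_squares(lambda q:np.hypot(*(P-q).T)-R,c,loss='soft_l1',f_scale=.001); c=f.x; band=max(band*.6,.003)
    return c,np.median(abs(f.fun))
E
python3 - <<'E'
from h import *
np.set_printoptions(precision=4,suppress=True)
im=cv2.imread('pics/wrist2.png')[:,:,::-1]; m=r.camera_model('wrist')
b=np.deg2rad
print('disc w',edges(im,m,(.572,-.054),.08,.07,b(np.r_[70:240:5])))
print('disc hand',least_squares(lambda q:[np.hypot(*(ray(m,u,v,.07)[:2]-q))-.08 for u,v in [(231,205),(376,208),(303,136),(245,160),(362,165)]],[.57,-.05]).x)
print('bowl foot hand',ray(m,301,253,.115), 'rim hand',least_squares(lambda q:[np.hypot(*(ray(m,u,v,.07)[:2]-q))-.062 for u,v in [(246,236),(358,232),(302,186)]],[.6,-.07]).x)
print('rim w',edges(im,m,(.602,-.071),.062,.07,b(np.r_[70:240:5])))
print('foot w',edges(im,m,(.602,-.071),.039,.115,b(np.r_[0:360:8]),.005))
for c in ['top','side']:
    im=cv2.imread(f'pics/{c}2.png')[:,:,::-1]; m=r.camera_model(c)
    print(c,edges(im,m,(.573,-.055),.08,.07,b(np.r_[70:240:5])),edges(im,m,(.602,-.071),.062,.07,b(np.r_[0:360:5])))
E
```

```text
disc w (array([ 0.5747, -0.054 ]), np.float64(0.0005482026614023819))
disc hand [ 0.5729 -0.0515]
bowl foot hand [ 0.6001 -0.0655  0.115 ] rim hand [ 0.6035 -0.0681]
rim w (array([ 0.6028, -0.0683]), np.float64(0.0001257267661799559))
foot w (array([ 0.601 , -0.0669]), np.float64(0.0014127273008495839))
top (array([ 0.579 , -0.0611]), np.float64(0.0014062434521653067)) (array([ 0.5996, -0.0752]), np.float64(0.002128267514616599))
side (array([ 0.5735, -0.0482]), np.float64(0.0012130973249214957)) (array([ 0.6039, -0.0716]), np.float64(0.0016631694049887777))
```

Run:
```python
from h import *
np.set_printoptions(precision=3,suppress=True)
m=r.camera_model('top')
print('cab base front',ray(m,356,139,0),ray(m,484,138,0),'handle',ray(m,382,143,.03),'cup',ray(m,314,130,0),ray(m,314,121,.05))
m=r.camera_model('side'); print('cab base L/R front side', ray(m,292,193,0),ray(m,322,160,0))
```

```text
cab base front [ 0.722 -0.193  0.   ] [ 0.717 -0.615  0.   ] handle [ 0.699 -0.275  0.03 ] cup [ 0.755 -0.055  0.   ] [ 0.771 -0.056  0.05 ]
cab base L/R front side [ 0.722 -0.23   0.   ] [ 0.727 -0.587  0.   ]
```

Emit:
arm_command(xyz=[[0.03,-0.02,0],[0.06,-0.041,0],[0.09,-0.062,0],[0.117,-0.081,0],[0.117,-0.081,0],[0.117,-0.081,-0.03],[0.117,-0.081,-0.06],[0.117,-0.081,-0.09],[0.117,-0.081,-0.12],[0.117,-0.081,-0.15],[0.117,-0.081,-0.175],[0.117,-0.081,-0.192],[0.117,-0.081,-0.202],[0.117,-0.081,-0.202],[0.117,-0.081,-0.202]], rot=[[0,0,0],[0,0,0],[0,0,0],[0,0,0],[0,0,0],[0,0,0],[0,0,0],[0,0,0],[0,0,0],[0,0,0],[0,0,0],[0,0,0],[0,0,0],[0,0,0],[0,0,0]], grip=1)

```text
time: 11.33
ee_pos: [0.667, -0.1023, 0.079]
eef_rot: [0.228, 0.974, 0.0, 0.0]
ft_force: [-0.4, -0.2, 0.8]
width: 0.0873
grip_force: 0.0
```

Run:
```python
from h import *
np.set_printoptions(precision=4,suppress=True)
im,m=snap('wrist','w3'); s=r.read_state();print(s['time'],s['ee_pos'],s['eef_rot'],s['joint_positions'])
print(pix(m,(.603,-.069,.115)),pix(m,(.574,-.054,.07)))
```

```text
11.3833 [ 0.6675 -0.1024  0.0799] [0.2284 0.9736 0.0002 0.0008] [ 0.5065  0.6199 -0.6022  1.4476  0.3631  1.1847  0.9648]
(np.float64(321.26070683058117), np.float64(116.92089522833028)) (np.float64(321.92429752871715), np.float64(36.686974548284354))
```

View pics/w3.png

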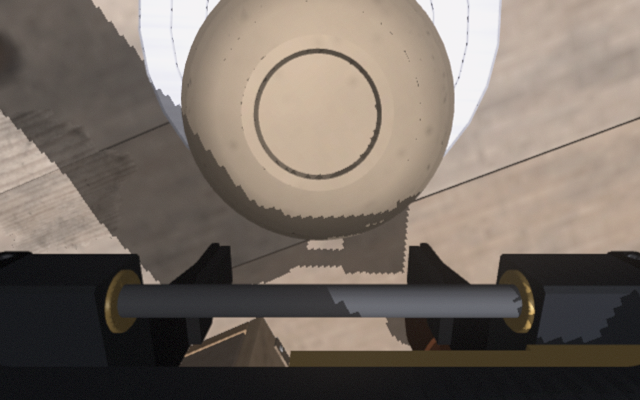

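The bowl's foot centre is at (319,115), midway between the fingertips (~320). The disc's middle column is ~320 too, so the push line is right. I'm pushing slowly.

Emit:
arm_command(xyz=[[-0.0053,0.0028,0],[-0.0106,0.0055,0],[-0.015,0.0078,0],[-0.0177,0.0092,0],[-0.0195,0.0102,0],[-0.0213,0.0111,0],[-0.0231,0.012,0],[-0.0248,0.0129,0],[-0.0266,0.0139,0],[-0.0284,0.0148,0],[-0.0302,0.0157,0],[-0.0319,0.0166,0],[-0.0337,0.0176,0],[-0.0355,0.0185,0],[-0.0373,0.0194,0],[-0.039,0.0203,0],[-0.039,0.0203,0]], rot=[[0,0,0],[0,0,0],[0,0,0],[0,0,0],[0,0,0],[0,0,0],[0,0,0],[0,0,0],[0,0,0],[0,0,0],[0,0,0],[0,0,0],[0,0,0],[0,0,0],[0,0,0],[0,0,0],[0,0,0]])

```text
time: 12.8
ee_pos: [0.6274, -0.0818, 0.0786]
eef_rot: [0.228, 0.974, 0.0, -0.0]
ft_force: [1.4, 0.1, 0.2]
width: 0.0872
grip_force: 0.6
```

Run:
```python
from h import *
np.set_printoptions(precision=4,suppress=True)
im,m=snap('wrist','w4'); s=r.read_state();print(s['time'],s['ee_pos'],s['ft_force'])
g=lambda l,c,m:print(c,l,[(round(d['conf'],2),w(m,d['at'])) for d in r.spot_point(l,c)])
g('bowl','wrist',m)
i,m2=snap('side','s4'); g('bowl','side',m2); g('wheel_centre','side',m2)
e=r.read_state()['ee_pos']; u=np.array([-.887,.462])
print('foot',edges(im,m,np.array(e[:2])+.048*u,.039,.115,np.deg2rad(np.r_[0:360:6]),.008))
```

```text
12.85 [ 0.6275 -0.082   0.0786] [ 0.2677  0.0513 -0.0284]
wrist bowl [(0.65, array([ 0.5822, -0.0607,  0.1107]))]
side bowl [(0.96, array([ 0.5857, -0.0643,  0.1116])), (0.88, array([ 0.581 , -0.5   ,  0.0455]))]
side wheel_centre [(0.56, array([ 0.5758, -0.0548,  0.069 ]))]
foot (array([ 0.5844, -0.0614]), np.float64(0.0020522266471571272))
```

View pics/w4.png

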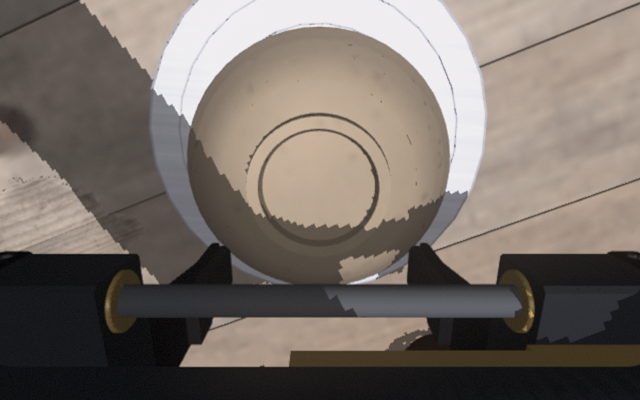

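The bowl is touching both fingers and still centred between them. The rim spans columns 187 to 452 with its top at row 27, and the disc edges are at columns 151 and 486.

Run:
```python
from h import *
np.set_printoptions(precision=4,suppress=True)
im=cv2.imread('pics/w4.png')[:,:,::-1]; m=r.camera_model('wrist'); e=np.array(r.read_state()['ee_pos'][:2]); D=np.deg2rad
u=np.array([-.887,.462])
for n,q,R,z,A in [('disc',(.574,-.054),.08,.07,D(np.r_[30:275:4])),('rim',e+u*.048,.062,.07,D(np.r_[60:245:4]))]:
    c,f=edges(im,m,q,R,z,A); print(n,c,f,'along',(c-e)@u,'across',(c-e)@np.array([u[1],-u[0]]))
H=lambda P,R,q:least_squares(lambda q:[np.hypot(*(ray(m,*p,.07)[:2]-q))-R for p in P],q)
for n,P,R in [('disc',[(151,95),(486,108),(163,165),(478,165)],.08),('rim',[(187,150),(452,150),(319,27),(225,60),(412,60)],.062)]:
    f=H(P,R,e+u*.05); print(n,f.x,f.fun,(f.x-e)@u,(f.x-e)@np.array([u[1],-u[0]]))
```

```text
disc [ 0.5761 -0.0564] 0.001522871820363425 along 0.057546882198615555 across -0.0010322511558345678
rim [ 0.5856 -0.0608] 0.0004814030871994751 along 0.04710114055501413 across -0.000590789701435263
disc [ 0.563  -0.0489] [-0.0028 -0.0035 -0.001  -0.0002] 0.07265173581957753 -0.0003817116366743796
rim [ 0.5849 -0.06  ] [ 0.0011  0.0014 -0.0015  0.001   0.0006] 0.04806465930270694 -0.00014770483455218302
```

Emit:
arm_command(xyz=[[-0.0018,0.0009,0],[-0.0035,0.0018,0],[-0.0053,0.0028,0],[-0.0071,0.0037,0],[-0.0089,0.0046,0],[-0.0102,0.0053,0],[-0.0102,0.0053,0],[-0.0102,0.0053,0]], rot=[[0,0,0],[0,0,0],[0,0,0],[0,0,0],[0,0,0],[0,0,0],[0,0,0],[0,0,0]])

```text
time: 13.72
ee_pos: [0.6173, -0.0767, 0.0785]
eef_rot: [0.228, 0.974, 0.0, -0.0]
ft_force: [-0.1, 0.1, 0.3]
width: 0.0869
grip_force: 0.4
```

Emit:
arm_command(xyz=[[0.005,-0.003,0],[0.015,-0.008,0],[0.026,-0.014,0],[0.026,-0.014,0.03],[0.026,-0.014,0.06],[0.026,-0.014,0.1],[0.026,-0.014,0.14],[0.0,0.0,0.17],[-0.03,0.015,0.2],[-0.06,0.03,0.2],[-0.09,0.045,0.2],[-0.09,0.045,0.2],[-0.09,0.045,0.2]], rot=[[0,0,0],[0,0,0],[0,0,0],[0,0,0],[0,0,0],[0,0,0],[0,0,0],[0,0,0],[0,0,0],[0,0,0],[0,0,0],[0,0,0],[0,0,0]])

```text
time: 14.8
ee_pos: [0.5268, -0.0314, 0.2794]
eef_rot: [0.228, 0.974, -0.001, 0.001]
ft_force: [0.7, -1.4, 0.4]
width: 0.0872
grip_force: 0.0
```

Run:
```python
from h import *
np.set_printoptions(precision=4,suppress=True)
im,m=snap('wrist','w5'); s=r.read_state();print(s['time'],s['ee_pos'],s['ft_force'])
g=lambda l,c,m:print(c,l,[(round(d['conf'],2),w(m,d['at'])) for d in r.spot_point(l,c)])
g('bowl','wrist',m);g('wheel_centre','wrist',m)
i,m2=snap('side','s5'); g('bowl','side',m2); g('wheel_centre','side',m2)
D=np.deg2rad
print('disc',edges(im,m,(.574,-.054),.08,.07,D(np.r_[0:360:4])))
print('rim',edges(im,m,(.574,-.054),.062,.07,D(np.r_[0:360:4])))
c=cv2.resize(im[100:300,200:440],(720,600)); cv2.imwrite('pics/w5c.png',c[:,:,::-1])
```

```text
14.85 [ 0.5276 -0.0323  0.279 ] [-0.5037 -0.4942 -0.4348]
wrist bowl [(0.64, array([ 0.5748, -0.0557,  0.1143]))]
wrist wheel_centre []
side bowl [(0.97, array([ 0.582 , -0.5006,  0.0449])), (0.72, array([ 0.5722, -0.0588,  0.1104])), (0.72, array([ 0.4321,  0.3596, -0.0018]))]
side wheel_centre []
disc (array([ 0.5714, -0.0541]), np.float64(0.0019458723921845639))
rim (array([ 0.5764, -0.0559]), np.float64(0.00042998000883056123))
```

View pics/w5c.png

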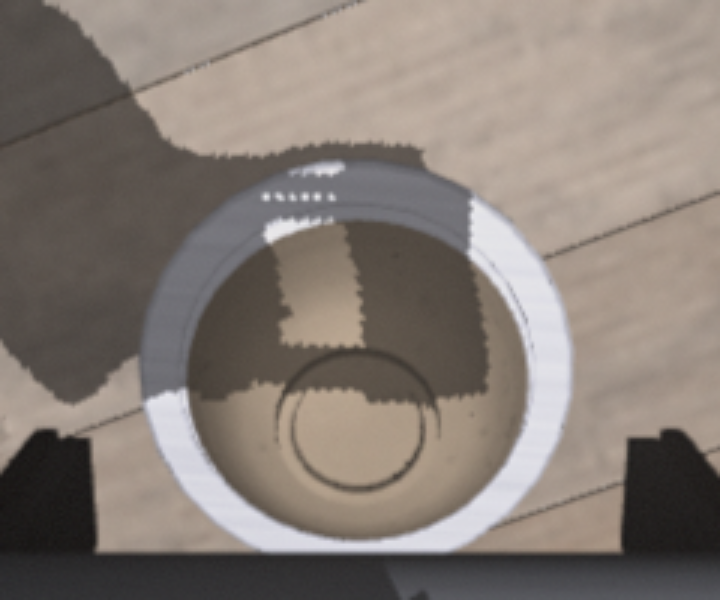

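Run:
```python
from h import *
np.set_printoptions(precision=4,suppress=True)
m=r.camera_model('wrist'); u=np.array([-.887,.462]); n=np.array([u[1],-u[0]])
F={}
for k,P,R in [('disc',[(140,365),(572,370),(355,162),(262,548),(452,548),(543,258),(172,262)],.08),('rim',[(187,370),(530,370),(360,220),(360,540),(245,255),(470,255)],.062)]:
    Q=np.array([ray(m,200+x/3,100+y/3,.07)[:2] for x,y in P])
    f=least_squares(lambda q:np.hypot(*(Q-q[:2]).T)-q[2],[.574,-.054,R]); F[k]=f.x; print(k,f.x,f.fun)
d=F['rim'][:2]-F['disc'][:2]; print('off',d,'along',d@u,'across',d@n)
```

```text
disc [ 0.5735 -0.054   0.0783] [ 0.0006 -0.0002 -0.0005 -0.0001 -0.0002  0.0007 -0.0003]
rim [ 0.577  -0.0553  0.0624] [ 0.0001  0.0003 -0.0011 -0.0003  0.0007  0.0003]
off [ 0.0035 -0.0013] along -0.0037386661773412405 across 0.00044917613072344566
```

The bowl is 3.7 mm off centre (tolerance about 1 cm). The head shows all round its rim, and the mould was confirmed on the bat. I'm handing in.

```bash
python3 -c "
from bench import r
print(r.close_job())"
```

```text
the job is handed in; nothing more can be done
None
```

I set the mould down upright near the middle of the bat, then slid the bowl to within about 4 mm of the wheel's centre with its rim overhanging nowhere. I handed the job in at about 15 s; no verdict was shown.

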